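Close up the purge chamber and set its valve two turns open

TASK

Shut the hinged lid of the loaded sample chamber fully. Then take the upright black handle of the red valve wheel and wind the wheel clockwise (seen from above) until it is closed against its stop, and from there back it off (counter-clockwise) exactly two full turns. Finish with the handle still gripped between the fingers, holding the wheel at that setting; leave the beaker, the brown vial and the small clear case beside the unit as they stand.

Things in the scene. Friction and masses are not known exactly. Their poses are not given: they have to be found in the camera images.
- unit: Fixed purge unit: aluminium plate 124 (x) x 260 (y) x 8 mm, origin at the centre of its underside on the bench, turned a little about z. x points away from the robot, y left. On its left half an open white chamber holding three vials (110 x 110 mm, centre at x 0, y +68 mm, rim 66 mm above the bench), on its right half the valve (axis at x 0, y -65 mm).
- lid (a joint): Chamber lid, a blue frame 110 x 110 x 6 mm round a clear window, 12 mm lip at the front edge, hinged along y on the far (+x) rim. 0 rad: shut, flat on the rim (top face 73 mm above the bench); larger: open, free edge up. Starts 0.5 to 1.0 rad open; a stiff hinge (about 0.12 N m) keeps it where it is left. It may be pushed down from above near its free edge.
- lid_hinge (a point): Point on the lid's hinge line, mid-width, at the lid's underside, 67 mm above the bench. The point turns with the lid: its -x axis points from the hinge to the free edge (110 mm away), its z axis out of the lid's top face.
- lid_press (a point): Point on the lid's top face, mid-width, 95 mm from the hinge line and 15 mm from the free edge: a good place to push.
- wheel (a joint): Angle of the red three-spoke valve wheel about its vertical axis. 0 rad: closed, against a hard stop; grows counter-clockwise seen from above (opening), 6.283 a turn, to 3.5 turns. It starts somewhere between 1.8 and 5 rad open. Friction about 0.06 N m (1.5 N at the handle); it stays where it is left.
- wheel_hub (a point): Centre of the wheel, on its axis, 68 mm above the bench. Rim radius 40 mm to the middle of the 10 mm thick rim, whose top is 73 mm above the bench. A yellow mark lies on the plate in front (-x of the unit) of the valve: the handle stands over it when the wheel is on its stop, and after each full turn from there.
- crank: The same black handle as a body; origin at its foot, 74 mm above the bench, on its own axis; it revolves, so its x and y axes mean nothing.
- handle_mid (a point): Centre of the upright black handle on the wheel's rim, 40 mm from the wheel's axis, 99 mm above the bench. A round post 50 mm tall (74 to 124 mm above the bench), 16 mm thick with 20 mm collars at both ends; it revolves freely on its pin, so it can be gripped from above and carried round without turning the gripper.
- beaker_mid (a point): Bystander: empty clear beaker, 56 mm wide, 68 mm tall, standing to the right of the unit; point at its centre.
- vial_mid (a point): Bystander: brown glass vial with black cap, 28 mm wide, 53 mm tall, standing to the right of the unit; point at its centre.
- case_mid (a point): Bystander: small clear case, 50 x 66 x 26 mm, to the left of the unit; point at its centre.

How it is judged:
On the way, in this order (a step that is already met when the one before it is completed fails the run):
1. the lid is shut (value of joint lid below 0.06 rad), for 0.2 s.
2. with the lid shut, the wheel is closed against its stop (value of joint wheel below 0.08 rad and value of joint lid below 0.06 rad), for 0.2 s.
At the end, for the whole second after the job is handed in: The lid is shut (within 0.06 rad), the wheel stands still two full turns (12.57 rad) open from its stop, within 0.25 rad (14 degrees), and the handle is held in the gripper: the fingers press on it with more than 3 N and the grasp point is within 35 mm of its centre (value of joint lid below 0.06 rad and value of joint wheel between 12.316 and 12.816 rad and velocity of joint wheel between -0.1 and 0.1 rad/s and contact force between the fingers and crank above 3 N and distance between the grasp point and handle_mid below 0.035 m); the arm keeps its last pose, push and grip.
It fails at once if the beaker is moved more than 25 mm or tipped (distance of beaker_mid from where it was at the start of the episode above 0.025 m or angle between beaker_mid's own z axis and vertical above 0.4 rad).
It fails at once if the brown vial is moved more than 25 mm or tipped (distance of vial_mid from where it was at the start of the episode above 0.025 m or angle between vial_mid's own z axis and vertical above 0.4 rad).
It fails at once if the small clear case is moved more than 25 mm or tipped (distance of case_mid from where it was at the start of the episode above 0.025 m or angle between case_mid's own z axis and vertical above 0.4 rad).
It also fails if it takes over 64 s, if anything falls off the work surface, if the arm or the gripper's body presses on something with over 40 N, if the wrist force passes 120 N, or if a joint passes its speed limit or range.

ROBOT

A 7-joint arm with a two-finger parallel gripper is mounted at the origin on the work surface; the furniture and walls round the work are solid. World frame = base frame: x ahead of the robot, y to its left, z up, the work surface at z = 0. Lengths are in m, angles in rad, forces in N, time in s.
With the tool pointing down it reaches from about 0.4 to 0.85 m from the base axis. Payload 4.5 kg.
Tool frame: the origin (TCP) lies at the very end of the fingers, on their centre line; the grasp point (between the pads) lies 19 mm behind it; z points along the fingers, y is the line along which they close (so a half turn about z gives the same grasp; the last joint's range is limited). The gripper opens to 88 mm and grips with 3 to 60 N. Pads are 18 mm wide; open, the fingers measure 123 mm over their backs; the gripper's body (75 mm by 187 mm) begins 45 mm behind the grasp point.
Start: joints at [1.33, 0.689, -0.195, 1.565, 0.157, 0.902, -0.215], TCP at [0.17, -0.602, 0.239] pointing down, gripper open.
Joint ranges: [-3.01, 3.01], [-0.46, 2.08], [-1.47, 1.51], [0.13, 2.56], [-1, 4.14], [0.04, 2.09], [-2.66, 2.66]. Speed limits (rad/s): [2.57, 2.57, 3.14, 3.14, 3.14, 3.14, 3.14].

INTERFACE

Orientations are given as a unit quaternion [x, y, z, w].
In Python, from plant import r gives the robot as it stands. The module is installed in compiled form; this text tells all that it offers.
- The arm moves only by the tool step_arm, never from a script. Its argument "increments" is a list of rows, each a list of 2 entries, a list of its own where there are three numbers: the shift along the world's x, y, z in cm, then the turn, a rotation vector about the world's x, y, z in degrees. A call has exactly 10 rows; each row shifts and turns the commanded pose from where the row before left it; what a row does not reach is not made up. A row lasts 1/10 s, in which the tool goes at most 50 mm and 8.59 degrees, less where a joint would pass 70% of its speed; a pose out of reach is approached as far as the arm can. A call is refused whole if a number of a shift passes 5 or a number of a turn 8.59, either way. A call with a gripper value outside its range is refused whole. "fingers" is the opening, from 0 (shut) to 1 (fully open), set as the call begins (left out, the last holds). The fingers move at their own pace and stop on an object; "grip_force" is the grip in N (left out, the last holds). Time passes only in rows, so rows that do not move let the fingers close, or fill a call up. It gives the time, the measured TCP pose, the force, the opening and the grip force at its end, in the units of the state.
- r.get_state(): the state, without advancing time (a new reading comes with each control period).
- r.snapshot(name): name is "side" or "top"; returns (picture, depth): 384x512x3 uint8, red, green, blue; 384x512 float32, m along the optical axis (not along the pixel's ray), 0 where there is no reading.
- r.calibration(name): a dict with "fov_y" (degrees; the focal length in pixels is half the picture's height over the tangent of half this angle, whatever the lens; pixels are square), "cx", "cy" (the principal point, pixels), "k1" (the pictures are not rectified: a ray, as slopes to the right and down, at radius r is drawn at 1 + k1 r^2 times it, then the intrinsics apply), "R" (3x3) and "t" (3): a world point X has camera coordinates R X + t. Camera axes: x right, y down, z forward; pixel columns grow to the right and rows downward; lengths in m; the calibration is good to about 2 mm. A picture is of the moment at which its call begins. calibration takes no time and is no camera call.
- r.finish_job(): hands the job in; it is judged then, once.
The state is a dict: "clock": time; "q": joint angles; "qd": joint speeds; "joint_torque": joint torques, N m; "tool_pos": TCP position; "eef_rot": TCP orientation; "contact_force": force on the tool from outside, world axes, zero at the start; "moment": the same for the moment, N m; "opening": opening from 0.0 (shut) to 1.0 (fully open); "finger_force": force on a finger pad.
Only numpy, scipy, OpenCV 4.12 (cv2) and the standard library are available. Lean on these libraries where they do the work, as an engineer would, in place of code of your own. Each camera call takes 0.05 s, during which the arm holds its last target. There are 200 camera calls.

## Working session

There is one attempt and no reset: what is moved stays moved. The work goes in short steps, Python scripts to look and compute and a tool call to move; the robot and the scene stay as the last step left them, time stands still between calls to the robot, and variables do not carry over. Pictures are saved under pics/ and viewed, at most 10 in all, crops included, and the job is handed in when it is done.

Besides the shell and the picture viewer there is one more tool, called after "Request:" by a JSON object that holds its "method" and its "body". step_arm: Moves the arm, as the interface text tells. Its arguments: {"type":"object","properties":{"increments":{"type":"array","items":{"type":"array"}},"fingers":{"type":"number"},"grip_force":{"type":"number"}},"required":["increments"]}

```bash
mkdir -p pics; cat > h.py <<'E'
import numpy as np, cv2
from plant import r
def snap(n,f=None):
    im,d=r.snapshot(n)
    if f: cv2.imwrite('pics/'+f,im[:,:,::-1])
    return im,d
def K(n):
    c=r.calibration(n); f=192/np.tan(np.radians(c['fov_y'])/2); return c,f
def ray(n,u,v):
    c,f=K(n); x=np.array([(u-c['cx'])/f,(v-c['cy'])/f],float); y=x.copy()
    for _ in range(30): y=x/(1+c['k1']*(y@y))
    R=np.array(c['R']);return -R.T@np.array(c['t']), R.T@np.array([y[0],y[1],1.])
def onz(n,u,v,z):
    o,d=ray(n,u,v); return o+d*(z-o[2])/d[2]
def atd(n,u,v,dep):
    o,d=ray(n,u,v); return o+d*dep
E
python3 - <<'E'
from h import *
a,_=snap('side');b,_=snap('top')
cv2.imwrite('pics/s1.png',a[:,:,::-1]);cv2.imwrite('pics/t1.png',b[:,:,::-1])
for n in('side','top'): print(r.calibration(n))
s=r.get_state();print(s)
E
```

```text
{'fov_y': 54.25806996545033, 'cx': 259.0267746359723, 'cy': 194.04145454953596, 'k1': -0.05885368361634167, 'R': array([[ 0.85811789, -0.51343498, -0.00426668],
       [-0.39139483, -0.6487252 , -0.65266048],
       [ 0.33233082,  0.56172959, -0.7576385 ]]), 't': array([-0.24958128,  0.3963184 ,  0.61061016])}
{'fov_y': 46.228524424744755, 'cx': 253.08180783045583, 'cy': 187.38104238289367, 'k1': -0.021593445521952068, 'R': array([[-1.88008393e-02, -9.99823180e-01, -3.71288375e-04],
       [-9.81790883e-01,  1.85319648e-02, -1.89058795e-01],
       [ 1.89032246e-01, -3.18993649e-03, -9.81965699e-01]]), 't': array([0.28177698, 0.42932809, 0.90719222])}
{'clock': 0.1, 'q': array([ 1.32980334,  0.68992586, -0.19446783,  1.56625409,  0.15732089,
        0.90252242, -0.21512075]), 'qd': array([-0.00102646, -0.00141703, -0.00173439, -0.00241584, -0.00103658,
        0.00052795,  0.00100836]), 'joint_torque': array([-2.95262886e-03, -5.28502750e+01, -1.27173107e+00, -1.53838080e+01,
       -5.26475685e-02,  2.05678392e-03,  5.05129071e-05]), 'tool_pos': array([ 0.16935655, -0.60100884,  0.23796911]), 'eef_rot': array([ 9.90573525e-01,  1.36979382e-01, -2.04323059e-04, -8.35566798e-04]), 'contact_force': array([0.31515857, 0.87824431, 0.03213123]), 'moment': array([ 0.04084545,  0.01491825, -0.01657478]), 'finger_force': 0.0, 'opening': 0.999508251021045}
```

View pics/s1.png

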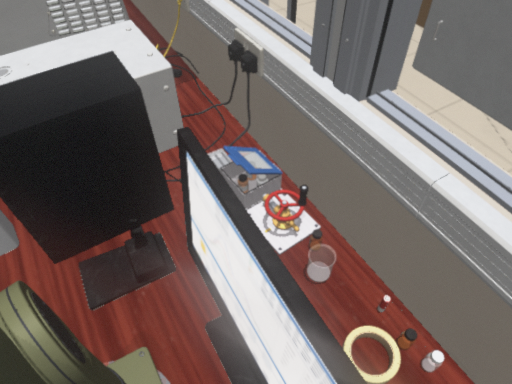

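View pics/t1.png

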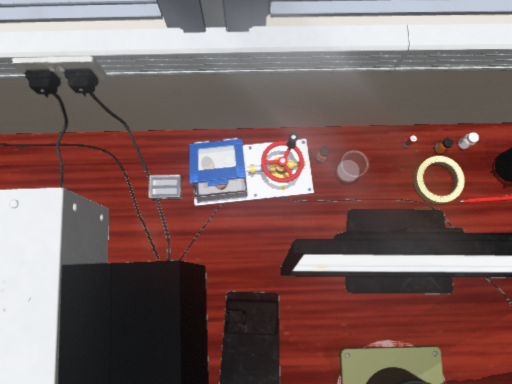

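The side view shows the lid open (blue, about 253,160), the red wheel (283,205), the handle (304,193) and the beaker (320,262), with a monitor in front. The top view shows the lid (217,163), wheel (283,162), handle (293,140), vial (323,155), beaker (352,166) and case (165,186), with the wall behind and the monitor at row 262.

```bash
cat > m.py <<'E'
from h import *
b,db=snap('top');a,da=snap('side')
def cen(m,box):
    x0,y0,x1,y1=box; mm=np.zeros_like(m);mm[y0:y1,x0:x1]=m[y0:y1,x0:x1]; v,u=np.nonzero(mm);return u,v
hsv=cv2.cvtColor(b,cv2.COLOR_RGB2HSV).astype(int)
H,S,V=hsv[...,0],hsv[...,1],hsv[...,2]
# red wheel
u,v=cen(((H<6)|(H>174))&(S>190)&(V>140),(250,138,312,190))
P=np.array([atd('top',x,y,db[y,x]) for x,y in zip(u,v)]);k=(P[:,2]>.055)&(P[:,2]<.085)
Q=np.array([onz('top',x,y,.073) for x,y in zip(u[k],v[k])]).astype(np.float32)
c,rad=cv2.minEnclosingCircle(Q[:,:2].copy());print('wheel',k.sum(),c,rad,np.median(P[k,2]))
u,v=cen(V<60,(280,128,304,152));P=np.array([atd('top',x,y,db[y,x]) for x,y in zip(u,v)])
k=(P[:,2]>.11)&(P[:,2]<.135);print('handle top',k.sum(),P[k].mean(0),onz('top',u[k].mean(),v[k].mean(),.124))
u,v=cen((H>100)&(H<125)&(S>130),(180,130,250,200));P=np.array([atd('top',x,y,db[y,x]) for x,y in zip(u,v)])
i=[u.argmin(),u.argmax(),v.argmin(),v.argmax(),(u+v).argmin(),(u+v).argmax(),(u-v).argmin(),(u-v).argmax()];print('lid',[(u[j],v[j],P[j].round(3)) for j in i])
u,v=cen((H>20)&(H<35)&(S>120),(240,150,265,180));print('yellow?',len(u),onz('top',u.mean(),v.mean(),.008), u.mean(),v.mean())
# plate white corners
for nm,p in dict(wallbase=(283,126),wall2=(283,100),wall3=(283,75),sill=(283,45),monTop=(400,263),monL=(290,270),monback=(400,242),box1=(90,240),black=(150,290),beaker=(352,166),vial=(323,152),case=(165,186),foot=(390,225),pc=(100,200),olive=(390,365)).items():
    print(nm,atd('top',*p,db[p[1],p[0]]).round(3))
# grid height map of region
cv2.imwrite('pics/tz.png',cv2.resize(b[110:215,140:390,::-1],(750,315),interpolation=cv2.INTER_CUBIC))
E
python3 m.py
```

```text
Traceback (most recent call last):
  File "m.py", line 9, in <module>
    P=np.array([atd('top',x,y,db[y,x]) for x,y in zip(u,v)]);k=(P[:,2]>.055)&(P[:,2]<.085)
                                                                ~^^^^^
IndexError: too many indices for array: array is 1-dimensional, but 2 were indexed
```

```bash
sed -i 's/((H<6)|(H>174))&(S>190)&(V>140)/((H<10)|(H>165))\&(S>140)\&(V>100)/' m.py; sed -i "s/^def cen/print(b[145:180:5,283], db[145:180:5,283])\ndef cen/" m.py; python3 m.py
```

```text
[[192 155 161]
 [243 243 246]
 [229 208 215]
 [247 248 250]
 [177  71  71]
 [152 122  85]
 [187 154  98]] [0.9377008 0.9977949 0.995743  0.9189005 0.9223728 0.9525688 0.9780338]
wheel 479 (0.48294124007225037, 0.2127397358417511) 0.04332100972533226 0.07290065670612511Traceback (most recent call last):
  File "m.py", line 14, in <module>
    k=(P[:,2]>.11)&(P[:,2]<.135);print('handle top',k.sum(),P[k].mean(0),onz('top',u[k].mean(),v[k].mean(),.124))
       ~^^^^^
IndexError: too many indices for array: array is 1-dimensional, but 2 were indexed
```

```bash
sed -i 's/cen(V<60/cen(V<110/; s/^print(b.*$//' m.py;  sed -i "s/(H>20)&(H<35)&(S>120)/(H>15)\&(H<38)\&(S>60)/" m.py; python3 m.py
```

```text
wheel 477 (0.48294124007225037, 0.2127397358417511) 0.04332100972533226 0.07278250723928947
handle top 43 [0.51646387 0.19474099 0.12317052] [0.51621377 0.19481781 0.124     ]
lid [(np.int64(190), np.int64(144), array([0.523, 0.403, 0.07 ])), (np.int64(244), np.int64(172), array([0.449, 0.291, 0.125])), (np.int64(237), np.int64(139), array([0.531, 0.305, 0.073])), (np.int64(208), np.int64(184), array([0.425, 0.36 , 0.132])), (np.int64(190), np.int64(144), array([0.523, 0.403, 0.07 ])), (np.int64(244), np.int64(176), array([0.44 , 0.291, 0.128])), (np.int64(190), np.int64(182), array([0.43 , 0.394, 0.131])), (np.int64(240), np.int64(139), array([0.532, 0.299, 0.072]))]
yellow? 37 [0.48226129 0.27549264 0.008     ] 251.83783783783784 168.94594594594594
wallbase [ 0.68   0.181 -0.289]
wall2 [ 0.68   0.194 -0.089]
wall3 [0.679 0.204 0.058]
sill [0.643 0.218 0.256]
monTop [0.268 0.033 0.217]
monL [0.261 0.212 0.171]
monback [0.293 0.079 0.366]
box1 [0.324 0.584 0.12 ]
black [0.236 0.416 0.352]
beaker [ 0.487  0.053 -0.   ]
vial [0.505 0.125 0.054]
case [0.444 0.462 0.029]
foot [ 0.353 -0.019  0.011]
pc [0.42  0.609 0.003]
olive [0.068 0.003 0.014]
```

View pics/tz.png

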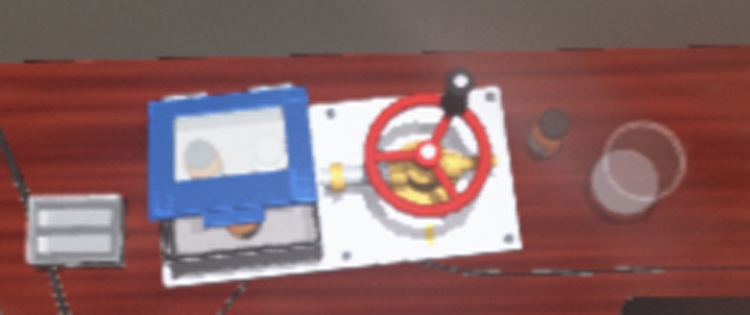

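Request:
{"method": "step_arm", "body": {"increments": [[[0, 0, 4.2], [0, 0, 0]], [[0, 0, 4.2], [0, 0, 0]], [[0, 0, 4.2], [0, 0, 0]], [[0, 0, 4.2], [0, 0, 0]], [[0, 0, 4.2], [0, 0, 0]], [[4, 2.5, 0], [0, 0, -2]], [[4, 2.5, 0], [0, 0, -2]], [[4, 2.5, 0], [0, 0, -2]], [[4, 2.5, 0], [0, 0, -2]], [[4, 2.5, 0], [0, 0, -2.5]]], "fingers": 0, "grip_force": 20}}

```text
clock: 1.4
tool_pos: [0.3709, -0.4753, 0.4489]
eef_rot: [0.999, 0.045, 0.0, 0.0]
contact_force: [1.4, -1.2, -0.0]
opening: 0.111
finger_force: 0.0
```

Request:
{"method": "step_arm", "body": {"increments": [[[1.1, 4.1, 0], [0, 0, 0]], [[1.1, 4.1, 0], [0, 0, 0]], [[1.1, 4.1, 0], [0, 0, 0]], [[1.1, 4.1, 0], [0, 0, 0]], [[1.1, 4.1, 0], [0, 0, 0]], [[1.1, 4.1, 0], [0, 0, 0]], [[1.1, 4.1, 0], [0, 0, 0]], [[1.1, 4.1, 0], [0, 0, 0]], [[1.1, 4.1, 0], [0, 0, 0]], [[1.1, 4.1, 0], [0, 0, 0]]]}}

```text
clock: 2.4
tool_pos: [0.4797, -0.0649, 0.449]
eef_rot: [0.999, 0.046, 0.0, 0.0]
contact_force: [0.2, 0.7, 0.8]
opening: 0.005
finger_force: 0.0
```

Request:
{"method": "step_arm", "body": {"increments": [[[-0.4, 4.1, 0], [0, 0, 0]], [[-0.4, 4.1, 0], [0, 0, 0]], [[-0.4, 4.1, 0], [0, 0, 0]], [[-0.4, 4.1, 0], [0, 0, 0]], [[-0.4, 4.1, 0], [0, 0, 0]], [[-0.4, 4.1, 0], [0, 0, 0]], [[-0.4, 4.1, 0], [0, 0, 0]], [[-0.4, 4.1, 0], [0, 0, 0]], [[-0.4, 3, 0], [0, 0, 0]], [[0, 0, 0], [0, 0, 0]]]}}

```text
clock: 3.4
tool_pos: [0.4414, 0.2964, 0.4485]
eef_rot: [0.999, 0.05, -0.001, -0.002]
contact_force: [-0.4, 0.3, -0.4]
opening: 0.007
finger_force: 0.0
```

Request:
{"method": "step_arm", "body": {"increments": [[[0, 2.3, 0], [0, 0, 0]], [[0, 2.3, 0], [0, 0, 0]], [[0, 0, -3], [0, 0, 0]], [[0, 0, -3], [0, 0, 0]], [[0, 0, -3], [0, 0, 0]], [[0, 0, -3], [0, 0, 0]], [[0, 0, -3], [0, 0, 0]], [[0, 0, -3], [0, 0, 0]], [[0, 0, -3], [0, 0, 0]], [[0, 0, -3], [0, 0, 0]]]}}

```text
clock: 4.4
tool_pos: [0.4443, 0.3362, 0.2078]
eef_rot: [0.999, 0.045, 0.0, 0.0]
contact_force: [1.5, -0.6, -0.3]
opening: 0.002
finger_force: 0.0
```

```bash
python3 - <<'E'
from h import *
a,_=snap('side');b,_=snap('top')
cv2.imwrite('pics/c2.png',np.hstack([a[60:300,120:400],b[60:300,120:400]])[:,:,::-1])
E
```

```text
(no output)
```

View pics/c2.png

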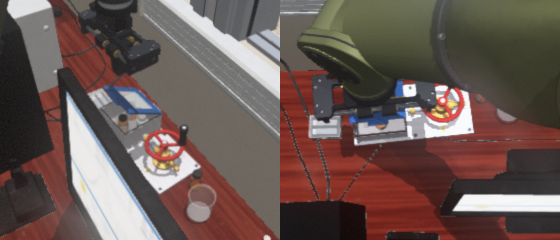

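The side crop shows the closed gripper above the lid's front edge, with nothing touching. The top crop shows the arm over the chamber, clear of the monitor and the case. Next I push down.

Request:
{"method": "step_arm", "body": {"increments": [[[0, 0, -2], [0, 0, 0]], [[0, 0, -2], [0, 0, 0]], [[0, 0, -2], [0, 0, 0]], [[0, 0, -2], [0, 0, 0]], [[-0.2, 0, -1], [0, 0, 0]], [[-0.2, 0, -1], [0, 0, 0]], [[-0.2, 0, -1], [0, 0, 0]], [[-0.2, 0, -1], [0, 0, 0]], [[-0.2, 0, -0.9], [0, 0, 0]], [[0, 0, 0], [0, 0, 0]]]}}

```text
clock: 5.5
tool_pos: [0.4329, 0.3371, 0.0787]
eef_rot: [0.999, 0.046, -0.001, 0.001]
contact_force: [-0.3, 0.1, 0.5]
opening: 0.005
finger_force: 0.0
```

Request:
{"method": "step_arm", "body": {"increments": [[[0, 0, -0.3], [0, 0, 0]], [[0, 0, -0.3], [0, 0, 0]], [[0, 0, -0.3], [0, 0, 0]], [[0, 0, -0.3], [0, 0, 0]], [[0, 0, 0], [0, 0, 0]], [[0, 0, 0], [0, 0, 0]], [[0, 0, 0], [0, 0, 0]], [[0, 0, 0], [0, 0, 0]], [[0, 0, 0], [0, 0, 0]], [[0, 0, 0], [0, 0, 0]]]}}

```text
clock: 6.5
tool_pos: [0.4338, 0.3377, 0.0727]
eef_rot: [0.999, 0.046, 0.002, -0.0]
contact_force: [-8.8, -5.9, 46.8]
opening: 0.01
finger_force: 22.9
```

Request:
{"method": "step_arm", "body": {"increments": [[[0, 0, 4], [0, 0, 0]], [[0, 0, 4.3], [0, 0, 0]], [[0, 0, 4.5], [0, 0, 0]], [[0, 0, 4.5], [0, 0, 0]], [[2, -3.6, 0], [0, 0, 0]], [[2, -3.6, 0], [0, 0, 0]], [[2, -3.6, 0], [0, 0, 0]], [[2.2, -3.5, 0], [0, 0, 0]], [[0, 0, 0], [0, 0, 0]], [[0, 0, 0], [0, 0, 0]]], "fingers": 1}}

```text
clock: 7.5
tool_pos: [0.5161, 0.1934, 0.2407]
eef_rot: [0.999, 0.044, 0.0, -0.0]
contact_force: [-0.6, 0.3, 0.4]
opening: 0.886
finger_force: 0.0
```

```bash
python3 - <<'E'
from h import *
a,_=snap('side');b,_=snap('top')
print(r.get_state()['tool_pos'])
cv2.imwrite('pics/c3.png',np.hstack([a[60:300,120:400],b[60:300,120:400]])[:,:,::-1])
E
```

```text
[0.51493018 0.19589618 0.2408464 ]
```

View pics/c3.png

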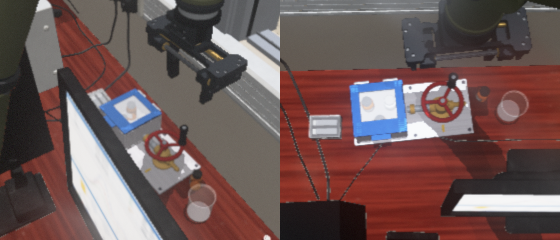

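The lid now lies flat and shut in both views. The wheel and bystanders haven't moved, and the open gripper is above the handle. Next I descend and grip.

Request:
{"method": "step_arm", "body": {"increments": [[[0, 0, -2.2], [0, 0, 0]], [[0, 0, -2.2], [0, 0, 0]], [[0, 0, -2.2], [0, 0, 0]], [[0, 0, -2.2], [0, 0, 0]], [[0, 0, -2.2], [0, 0, 0]], [[0, 0, -2.2], [0, 0, 0]], [[0, 0, -2], [0, 0, 0]], [[0, 0, 0], [0, 0, 0]], [[0, 0, 0], [0, 0, 0]], [[0, 0, 0], [0, 0, 0]]]}}

```text
clock: 8.6
tool_pos: [0.516, 0.1956, 0.0899]
eef_rot: [0.999, 0.046, 0.001, -0.001]
contact_force: [0.1, -0.4, -0.2]
opening: 1.003
finger_force: 0.0
```

Request:
{"method": "step_arm", "body": {"increments": [[[0, 0, 0], [0, 0, 0]], [[0, 0, 0], [0, 0, 0]], [[0, 0, 0], [0, 0, 0]], [[0, 0, 0], [0, 0, 0]], [[0, 0, 0], [0, 0, 0]], [[0, 0, 0], [0, 0, 0]], [[0, 0, 0], [0, 0, 0]], [[0, 0, 0], [0, 0, 0]], [[0, 0, 0], [0, 0, 0]], [[0, 0, 0], [0, 0, 0]]], "fingers": 0, "grip_force": 25}}

```text
clock: 9.6
tool_pos: [0.5156, 0.1943, 0.0887]
eef_rot: [0.999, 0.046, -0.0, 0.0]
contact_force: [0.2, -0.3, 0.2]
opening: 0.178
finger_force: 24.8
```

```bash
cat > arc.py <<'E'
import numpy as np,sys
a0,st,n=map(float,sys.argv[1:4])
a=np.radians(a0+st*np.arange(int(n)+1));p=np.round(4*np.c_[np.cos(a),np.sin(a)],2)
print(np.round(np.diff(p,axis=0),2).tolist(), p[-1])
E
python3 arc.py -29.5 -12 10
```

```text
[[-0.48, -0.68], [-0.62, -0.57], [-0.72, -0.42], [-0.79, -0.27], [-0.84, -0.09], [-0.83, 0.08], [-0.79, 0.25], [-0.73, 0.41], [-0.63, 0.56], [-0.5, 0.67]] [-3.45 -2.03]
```

Request:
{"method": "step_arm", "body": {"increments": [[[-0.48, -0.68, 0], [0, 0, 0]], [[-0.62, -0.57, 0], [0, 0, 0]], [[-0.72, -0.42, 0], [0, 0, 0]], [[-0.79, -0.27, 0], [0, 0, 0]], [[-0.84, -0.09, 0], [0, 0, 0]], [[-0.83, 0.08, 0], [0, 0, 0]], [[-0.79, 0.25, 0], [0, 0, 0]], [[-0.73, 0.41, 0], [0, 0, 0]], [[-0.63, 0.56, 0], [0, 0, 0]], [[-0.5, 0.67, 0], [0, 0, 0]]]}}

```text
clock: 10.6
tool_pos: [0.4455, 0.194, 0.0887]
eef_rot: [0.999, 0.046, -0.0, 0.0]
contact_force: [1.9, -1.1, -2.6]
opening: 0.176
finger_force: 24.8
```

```bash
python3 - <<'E'
from h import *
b,_=snap('top','t4.png');s=r.get_state();print(s['tool_pos'],s['contact_force'],s['finger_force'])
E
python3 arc.py -149.5 -8 6
```

```text
[0.44461462 0.1958489  0.08871715] [-0.52245052 -0.76124597 -2.42373917] 24.771599845262244
[[-0.25, 0.5], [-0.17, 0.53], [-0.1, 0.55], [-0.03, 0.55], [0.05, 0.56], [0.14, 0.54]] [-3.81  1.2 ]
```

Request:
{"method": "step_arm", "body": {"increments": [[[-0.25, 0.5, 0], [0, 0, 0]], [[-0.17, 0.53, 0], [0, 0, 0]], [[-0.1, 0.55, 0], [0, 0, 0]], [[0, 0.3, 0], [0, 0, 0]], [[0, 0.2, 0], [0, 0, 0]], [[0, 0, 0], [0, 0, 0]], [[0, 0, 0], [0, 0, 0]], [[0, 0, 0], [0, 0, 0]], [[0, 0, 0], [0, 0, 0]], [[0, 0, 0], [0, 0, 0]]]}}

```text
clock: 11.65
tool_pos: [0.4406, 0.2102, 0.0886]
eef_rot: [0.999, 0.044, -0.001, 0.004]
contact_force: [2.1, -8.4, 3.1]
opening: 0.175
finger_force: 24.8
```

Request:
{"method": "step_arm", "body": {"increments": [[[0, 0.3, 0], [0, 0, 0]], [[0, 0.2, 0], [0, 0, 0]], [[0, 0, 0], [0, 0, 0]], [[0, 0, 0], [0, 0, 0]], [[0, 0, 0], [0, 0, 0]], [[0, 0, 0], [0, 0, 0]], [[0, 0, 0], [0, 0, 0]], [[0, 0, 0], [0, 0, 0]], [[0, 0, 0], [0, 0, 0]], [[0, -0.5, 0], [0, 0, 0]]]}}

```text
clock: 12.65
tool_pos: [0.4407, 0.2099, 0.0887]
eef_rot: [0.999, 0.044, -0.001, 0.004]
contact_force: [-0.9, -3.4, 0.4]
opening: 0.178
finger_force: 24.8
```

```bash
python3 - <<'E'
from h import *
b,_=snap('top');a,_=snap('side')
cv2.imwrite('pics/c4.png',np.hstack([cv2.resize(a[170:270,220:350],(390,300)),cv2.resize(b[100:200,200:330],(390,300))])[:,:,::-1])
s=r.get_state();print(s['tool_pos'],s['contact_force'],s['finger_force'])
E
```

```text
[0.44061347 0.2102007  0.08863956] [ 0.20868734 -8.80816617  0.87320784] 24.832571572624147
```

View pics/c4.png

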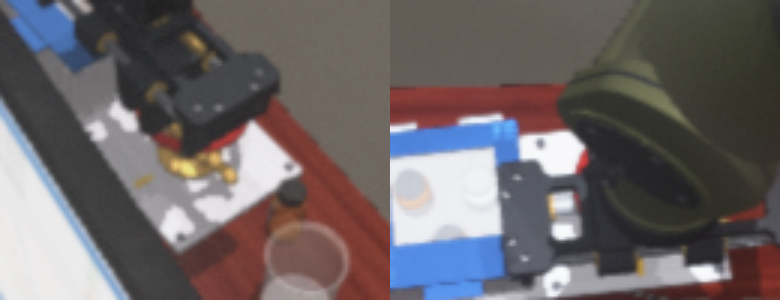

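The handle is over the yellow mark. Extra push did not move it, so the wheel is on its stop at 185° about the hub. Now I back it off 720°.

```bash
python3 arc.py 185.4 15 24
```

```text
[[0.23, -1.01], [0.49, -0.93], [0.71, -0.76], [0.88, -0.56], [1.0, -0.3], [1.05, -0.04], [1.01, 0.23], [0.93, 0.49], [0.76, 0.71], [0.56, 0.88], [0.3, 1.0], [0.04, 1.05], [-0.23, 1.01], [-0.49, 0.93], [-0.71, 0.76], [-0.88, 0.56], [-1.0, 0.3], [-1.05, 0.04], [-1.01, -0.23], [-0.93, -0.49], [-0.76, -0.71], [-0.56, -0.88], [-0.3, -1.0], [-0.04, -1.05]] [-3.98 -0.38]
```

Request:
{"method": "step_arm", "body": {"increments": [[[0, -0.6, 0], [0, 0, 0]], [[0.23, -1.01, 0], [0, 0, 0]], [[0.49, -0.93, 0], [0, 0, 0]], [[0.71, -0.76, 0], [0, 0, 0]], [[0.88, -0.56, 0], [0, 0, 0]], [[1.0, -0.3, 0], [0, 0, 0]], [[1.05, -0.04, 0], [0, 0, 0]], [[0, 0, 0], [0, 0, 0]], [[0, 0, 0], [0, 0, 0]], [[0, 0, 0], [0, 0, 0]]]}}

```text
clock: 13.75
tool_pos: [0.4858, 0.1737, 0.0888]
eef_rot: [0.999, 0.046, 0.001, -0.001]
contact_force: [0.4, 4.3, -4.7]
opening: 0.173
finger_force: 24.7
```

Request:
{"method": "step_arm", "body": {"increments": [[[1.01, 0.23, 0], [0, 0, 0]], [[0.93, 0.49, 0], [0, 0, 0]], [[0.76, 0.71, 0], [0, 0, 0]], [[0.56, 0.88, 0], [0, 0, 0]], [[0.3, 1.0, 0], [0, 0, 0]], [[0.04, 1.05, 0], [0, 0, 0]], [[-0.23, 1.01, 0], [0, 0, 0]], [[-0.49, 0.93, 0], [0, 0, 0]], [[-0.71, 0.76, 0], [0, 0, 0]], [[0, 0, 0], [0, 0, 0]]]}}

```text
clock: 14.75
tool_pos: [0.5049, 0.2452, 0.0887]
eef_rot: [0.999, 0.047, -0.0, -0.001]
contact_force: [-1.1, -0.5, -1.3]
opening: 0.178
finger_force: 24.8
```

Request:
{"method": "step_arm", "body": {"increments": [[[-0.88, 0.56, 0], [0, 0, 0]], [[-1.0, 0.3, 0], [0, 0, 0]], [[-1.05, 0.04, 0], [0, 0, 0]], [[-1.01, -0.23, 0], [0, 0, 0]], [[-0.93, -0.49, 0], [0, 0, 0]], [[-0.76, -0.71, 0], [0, 0, 0]], [[-0.56, -0.88, 0], [0, 0, 0]], [[-0.3, -1.0, 0], [0, 0, 0]], [[-0.04, -1.05, 0], [0, 0, 0]], [[0, 0, 0], [0, 0, 0]]]}}

```text
clock: 15.75
tool_pos: [0.4412, 0.2061, 0.0888]
eef_rot: [0.999, 0.044, -0.0, 0.001]
contact_force: [2.5, -2.3, -4.2]
opening: 0.174
finger_force: 24.7
```

Request:
{"method": "step_arm", "body": {"increments": [[[0.23, -0.91, 0], [0, 0, 0]], [[0.49, -0.93, 0], [0, 0, 0]], [[0.71, -0.76, 0], [0, 0, 0]], [[0.88, -0.56, 0], [0, 0, 0]], [[1.0, -0.3, 0], [0, 0, 0]], [[1.05, -0.04, 0], [0, 0, 0]], [[1.01, 0.23, 0], [0, 0, 0]], [[0.93, 0.49, 0], [0, 0, 0]], [[0.76, 0.71, 0], [0, 0, 0]], [[0, 0, 0], [0, 0, 0]]]}}

```text
clock: 16.75
tool_pos: [0.5125, 0.1891, 0.0887]
eef_rot: [0.999, 0.046, 0.0, -0.001]
contact_force: [-1.7, 3.8, -1.5]
opening: 0.173
finger_force: 24.8
```

Request:
{"method": "step_arm", "body": {"increments": [[[0.56, 0.88, 0], [0, 0, 0]], [[0.3, 1.0, 0], [0, 0, 0]], [[0.04, 1.05, 0], [0, 0, 0]], [[-0.23, 1.01, 0], [0, 0, 0]], [[-0.49, 0.93, 0], [0, 0, 0]], [[-0.71, 0.76, 0], [0, 0, 0]], [[-0.88, 0.56, 0], [0, 0, 0]], [[-1.0, 0.3, 0], [0, 0, 0]], [[-1.05, 0.04, 0], [0, 0, 0]], [[0, 0, 0], [0, 0, 0]]]}}

```text
clock: 17.75
tool_pos: [0.4752, 0.2532, 0.0887]
eef_rot: [0.999, 0.046, -0.001, 0.0]
contact_force: [-1.0, -2.7, -0.8]
opening: 0.175
finger_force: 24.8
```

Request:
{"method": "step_arm", "body": {"increments": [[[-1.01, -0.23, 0], [0, 0, 0]], [[-0.93, -0.49, 0], [0, 0, 0]], [[-0.76, -0.71, 0], [0, 0, 0]], [[-0.56, -0.88, 0], [0, 0, 0]], [[-0.3, -0.8, 0], [0, 0, 0]], [[-0.04, -0.8, 0], [0, 0, 0]], [[0, 0, 0], [0, 0, 0]], [[0, 0, 0], [0, 0, 0]], [[0, 0, 0], [0, 0, 0]], [[0, 0, 0], [0, 0, 0]]]}}

```text
clock: 18.75
tool_pos: [0.4406, 0.2138, 0.0887]
eef_rot: [0.999, 0.046, -0.0, 0.0]
contact_force: [-1.6, -0.8, -2.0]
opening: 0.179
finger_force: 24.8
```

Request:
{"method": "step_arm", "body": {"increments": [[[0, -0.2, 0], [0, 0, 0]], [[0, -0.1, 0], [0, 0, 0]], [[0, 0, 0], [0, 0, 0]], [[0, 0, 0], [0, 0, 0]], [[0, 0, 0], [0, 0, 0]], [[0, 0, 0], [0, 0, 0]], [[0, 0, 0], [0, 0, 0]], [[0, 0, 0], [0, 0, 0]], [[0, 0, 0], [0, 0, 0]], [[0, 0, 0], [0, 0, 0]]]}}

```text
clock: 19.75
tool_pos: [0.4408, 0.211, 0.0887]
eef_rot: [0.999, 0.046, -0.0, 0.0]
contact_force: [-4.6, 1.2, -0.9]
opening: 0.173
finger_force: 24.8
```

```bash
python3 - <<'E'
from h import *
p=[]
for i in range(8):
    a,_=snap('side');s=r.get_state();p.append(s['tool_pos'])
print(np.mean(p,0),np.std(p,0),s['contact_force'],s['finger_force'],s['opening'])
b,_=snap('top')
cv2.imwrite('pics/c5.png',np.hstack([cv2.resize(a[130:290,180:350],(380,358)),cv2.resize(b[100:260,140:310],(380,358))])[:,:,::-1])
E
```

```text
[0.44079402 0.21102969 0.0887108 ] [1.93983634e-05 6.89346490e-06 8.76144146e-06] [-3.96689406  1.46702608 -0.3035251 ] 24.79054423602065 0.1725065056533039
```

View pics/c5.png

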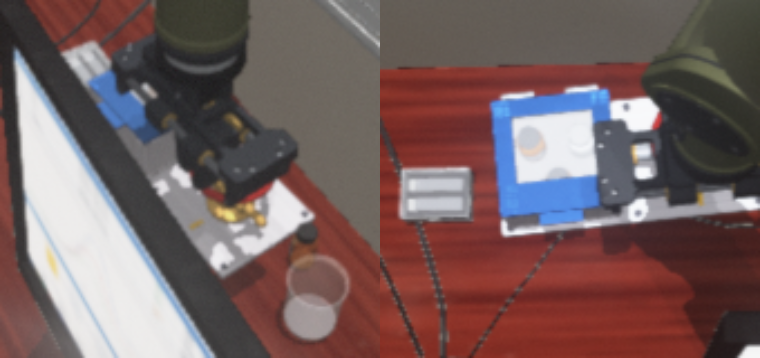

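The lid is shut, the handle is gripped within 1 mm of its stop position after two turns, and the bystanders are where they started. I'm handing in.

```bash
python3 -c "
from plant import r
print(r.finish_job())"
```

```text
the job is handed in; nothing more can be done
None
```

I shut the lid, closed the wheel on its stop, backed it off two full turns (handle within about 1 mm of its stop position) and handed in with the handle still gripped at about 25 N; the beaker, vial and case look unmoved, and no verdict was returned.

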